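Cock and fire a bench stud setter

TASK

Snap the proud locating stud fully home in the end of the sample carrier with the spring stud setter: draw its striker straight back by the upright handle until the sear catches, without hauling on hard against the soft end buffer, and let go so that it stays cocked by itself. Then press the button on top of the housing, gently, to fire it, and let the button come back up. Do not push the stud by hand, and leave the other things on the bench where they are.

Things in the scene. Friction and masses are not known exactly. Their poses are not given: they have to be found in the camera images.
- setter: Stud setter bolted to the bench. Origin on the bench; +x = firing direction, level along the striker rod (axis 45 mm up), z up. Grey base 420 x 90 x 12 mm. In x: white sear housing -195 to -70 mm (62 wide, top 68 mm up), rod with black handle, aluminium bearing block 30 to 56 mm (50 wide, top 66), nested white sample carrier with five empty tube places 79 to 201 mm (26 wide, top 72).
- striker (a joint): Draw of the striker towards the setter's -x, m: 0 at the start, nose touching the stud and after a shot. Spring pull 0.23 N per mm of draw. The sear catches at a hidden draw of 0.022 to 0.042, new each time; riding over it costs up to 2.5 N more over the last 17 mm. From 2.5 mm past the catch a rubber buffer resists. Let go, it springs forward unless caught; caught, it stays and needs no pull.
- handle (a point): Grip point of the handle, 92 mm above the bench, over the setter's origin at the start; moves with the striker, axes as the setter's. The handle is an upright black block on the rod, 14 mm thick along x of the setter, 24 mm wide, from 56 to 102 mm above the bench, free on all sides.
- buffer (a joint): How far the hidden rubber buffer is squeezed by the striker, m; 0 when untouched. It gives 1 mm per 3.5 N; squeezed by more than 0.0045 (about 16 N on top of the spring) the setter is overstrained.
- button_top (a point): Centre of the top face of the trigger button: round, steel, 24 mm diameter, standing 18 mm out of the housing's top, 86 mm above the bench, 135 mm behind (-x of) the setter's origin.
- trigger (a joint): How far the button is pressed down, m: 0 up, 0.010 at its hard stop. Sprung, it comes back up by itself: 1 N at 0, about 6 N near 0.010 with the striker cocked. The sear lets go somewhere between 0.003 and 0.007.
- stud (a joint): How far the grey plastic stud has been driven into the end of the carrier, m: 0 proud (its head, 15 mm diameter, 4 mm thick, stands 5 mm off the carrier), 0.005 fully home. It is tight (5 N) and is driven by the blow of the striker.
- stud_head (a point): Centre of the stud's face on the striker side, 45 mm above the bench, at the start 70 mm ahead of the setter's origin.
- tube_rack: White rack with twelve lilac-capped tubes, 72 x 94 x 82 mm, 0.45 kg, standing loose; origin under its centre. Not to be disturbed.
- marker: Marker pen, 130 x 13 x 13 mm along its x, lying loose; origin under its centre. Not to be disturbed.
- stud_cup: White ceramic cup, 64 mm across, 45 mm high, loose; origin under its centre. Not to be disturbed.
- slide_box: Grey slide box, 55 x 85 x 30 mm, loose; origin under its centre. Not to be disturbed.

How it is judged:
By the outcome, as a careful person would: the job done as asked, in the order asked, and still so for the second after the job is handed in, with the robot touching nothing.
It also fails if it takes over 64 s, if anything falls off the work surface, if the arm or the gripper's body presses on something with over 40 N, if the wrist force passes 120 N, or if a joint passes its speed limit or range.

ROBOT

A 6-joint arm with a two-finger parallel gripper is mounted at the origin on the work surface. World frame = base frame: x ahead of the robot, y to its left, z up, the work surface at z = 0. Lengths are in m, angles in rad, forces in N, time in s.
With the tool pointing down it reaches from about 0.35 to 0.85 m from the base axis. Payload 8.1 kg.
Tool frame: the origin (TCP) lies at the very end of the fingers, on their centre line; the grasp point (between the pads) lies 19 mm behind it; z points along the fingers, y is the line along which they close (so a half turn about z gives the same grasp; the last joint's range is limited). The gripper opens to 93 mm and grips with 3 to 60 N. Pads are 15 mm wide; open, the fingers measure 128 mm over their backs; the gripper's body (75 mm by 188 mm) begins 65 mm behind the grasp point.
Start: joints at [1.233, 0.13, 1.488, -0, 1.523, -0.085], TCP at [0.15, 0.581, 0.219] pointing down, gripper open.
Joint ranges: [-2.96, 2.96], [-0.89, 2.26], [0.02, 2.5], [-1.34, 4.48], [0, 2.73], [-2.66, 2.66]. Speed limits (rad/s): [2.39, 2.39, 2.79, 3.14, 3.14, 3.14].

INTERFACE

Orientations are given as a rotation vector (axis times angle).
In Python, from plant import monitor, eyes, ticket gives the robot as it stands.
- The arm moves only by the tool arm_command, never from a script. Its argument "deltas" is a list that holds one entry, the list of rows, each a list of 6 numbers: the shift along the world's x, y, z in cm, then the turn, a rotation vector about the world's x, y, z in degrees. In form: [[[tx, ty, tz, rx, ry, rz], ...]]. A call has 1 to 12 rows; each row shifts and turns the commanded pose from where the row before left it; what a row does not reach is not made up. A row lasts 1/12 s, in which the tool goes at most 41.7 mm and 7.16 degrees, less where a joint would pass 70% of its speed; a pose out of reach is approached as far as the arm can. A call is refused whole if a number of a shift passes 4.17 or a number of a turn 7.16, either way. A call with a gripper value outside its range is refused whole. "gripper" is the opening, from -1 (shut) to 1 (fully open), set as the call begins (left out, the last holds). The fingers move at their own pace and stop on an object; "squeeze" is the grip in N (left out, the last holds). Time passes only in rows, so rows that do not move let the fingers close. It gives the time, the measured TCP pose, the force, the opening and the grip force at its end, in the units of the state.
- monitor.read_state(): the state, without advancing time (a new reading comes with each control period).
- eyes.read_camera(name): name is "scene" or "top" or "wrist"; returns the picture (400x640x3 uint8, blue, green, red); there is no depth.
- eyes.camera_model(name): a dict with "fx", "fy", "cx", "cy" (pixels), "rvec" (rotation vector, rad) and "tvec" (3), from world to camera coordinates, as OpenCV has them. Camera axes: x right, y down, z forward; pixel columns grow to the right and rows downward; lengths in m; the calibration is good to about 2 mm. A picture is of the moment at which its call begins: read the wrist's pose just before it. camera_model takes no time and is no camera call; for the wrist camera it gives the pose at the moment of the call.
- ticket.close_job(): hands the job in; it is judged then, once.
The state is a dict: "t": time; "q": joint angles; "dq": joint speeds; "joint_torque": joint torques, N m; "tool_pos": TCP position; "orientation": TCP orientation; "force": force on the tool from outside, world axes, zero at the start; "wrist_torque": the same for the moment, N m; "opening": finger opening in m; "gripper_force": force on a finger pad.
Only numpy, scipy, OpenCV 4.12 (cv2) and the standard library are available. Lean on these libraries where they do the work, as an engineer would, in place of code of your own. Each camera call takes 0.05 s, during which the arm holds its last target. There are 200 camera calls.

## Working session

There is one attempt and no reset: what is moved stays moved. The work goes in short steps, Python scripts to look and compute and a tool call to move; the robot and the scene stay as the last step left them, time stands still between calls to the robot, and variables do not carry over. Pictures are saved under pics/ and viewed, at most 10 in all, crops included, and the job is handed in when it is done.

Besides the shell and the picture viewer there is one more tool, called as name([rows], argument=value, ...), one row to a line, values as JSON. arm_command: Moves the arm, as the interface text tells. Its arguments: {"type":"object","properties":{"deltas":{"type":"array"},"gripper":{"type":"number"},"squeeze":{"type":"number"}},"required":["deltas"]}

```bash
mkdir -p pics; cat > h.py <<'E'
import numpy as np,cv2
from plant import monitor,eyes,ticket
def snap(n,f):
    m=eyes.camera_model(n); im=eyes.read_camera(n); cv2.imwrite('pics/'+f,im); return im,m
def ray(m,u,v):
    R=cv2.Rodrigues(np.array(m['rvec'],float))[0]; t=np.array(m['tvec'],float).ravel()
    d=R.T@np.array([(u-m['cx'])/m['fx'],(v-m['cy'])/m['fy'],1]); return -R.T@t,d
def onz(m,u,v,z):
    c,d=ray(m,u,v); return c+d*(z-c[2])/d[2]
def proj(m,P):
    K=np.array([[m['fx'],0,m['cx']],[0,m['fy'],m['cy']],[0,0,1.]])
    return cv2.projectPoints(np.array(P,float).reshape(-1,1,3),np.array(m['rvec'],float),np.array(m['tvec'],float),K,None)[0].reshape(-1,2)
E
python3 - <<'E'
from h import *
a,m=snap('top','top.png'); b,m2=snap('scene','scene.png')
for k in (m,m2): print(k,ray(k,320,200))
print(monitor.read_state())
E
```

```text
{'fx': 406.5315090862601, 'fy': 406.5315090862601, 'cx': 317.4806109001696, 'cy': 199.23620826091613, 'rvec': array([ 2.21032258, -2.19320516,  0.01311783]), 'tvec': array([0.02501039, 0.56518175, 0.98798512])} (array([0.53954569, 0.01568532, 1.00240458]), array([ 0.02371305,  0.00757076, -0.99971111]))
{'fx': 378.9426092884317, 'fy': 378.9426092884317, 'cx': 325.5461909762899, 'cy': 208.3905710870654, 'rvec': array([ 1.12170833,  2.42453336, -0.9504498 ]), 'tvec': array([ 0.36896622, -0.26644757,  1.07711761])} (array([0.94473839, 0.32010512, 0.61017605]), array([-0.51963596, -0.4623604 , -0.71896162]))
{'t': 0.1, 'q': array([ 1.23258216e+00,  1.31050413e-01,  1.48916877e+00,  1.83383443e-05,
        1.52301671e+00, -8.53875997e-02]), 'dq': array([-0.00013275, -0.00119567, -0.00293897, -0.00104209,  0.00025195,
       -0.00092099]), 'joint_torque': array([ 9.29085509e-04, -5.61337352e+01, -4.93098843e+01,  7.70511408e-02,
        2.89899070e-02, -1.70769238e-05]), 'tool_pos': array([0.14987767, 0.58044636, 0.21771429]), 'orientation': array([-3.96037603e-01, -3.11616261e+00,  2.51716193e-03]), 'force': array([-0.43020705, -0.25132834,  0.12610624]), 'wrist_torque': array([-0.01308782, -0.00760614, -0.02798171]), 'gripper_force': 0.0, 'opening': 0.09265555609328116}
```

View pics/top.png

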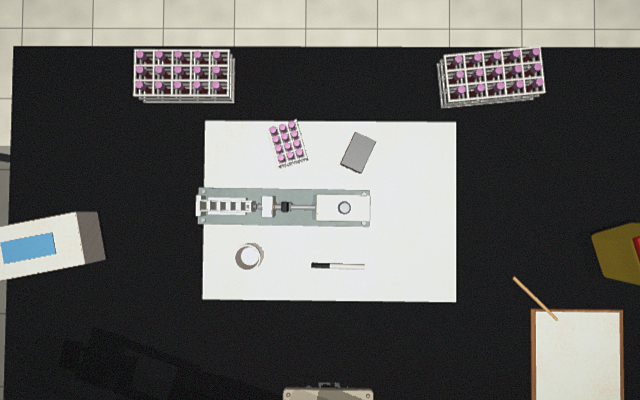

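View pics/scene.png

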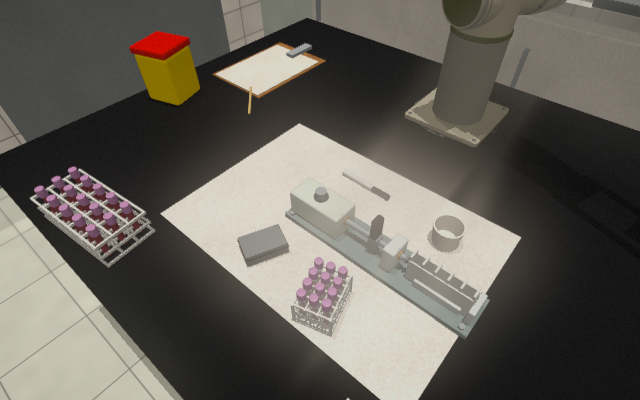

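The setter lies along the picture's horizontal in the top view. The button is near (344,208), the handle near (285,207) and the carrier is at the left end. The cup (250,256) and marker (337,266) are on the robot side, with the rack (288,144) and slide box (358,152) on the far side. Next I'll measure precisely.

```bash
python3 - <<'E'
from h import *
a=cv2.imread('pics/top.png'); b=cv2.imread('pics/scene.png')
m=eyes.camera_model('top'); m2=eyes.camera_model('scene')
# base plate: rectangle of grey-green
hsv=cv2.cvtColor(a,cv2.COLOR_BGR2HSV)
print('base hsv',hsv[193,300],'bench',hsv[240,300],'hous',hsv[200,325],'handle',hsv[207,285],'btn',hsv[208,344])
roi=np.zeros(a.shape[:2],np.uint8); roi[180:232,190:380]=1
g=((hsv[...,1]>20)&(hsv[...,2]<200)&(hsv[...,2]>80)&(roi>0)).astype(np.uint8)
pts=cv2.findNonZero(g); r=cv2.minAreaRect(pts); print('base',r,g.sum())
box=cv2.boxPoints(r); W=np.array([onz(m,u,v,.012)[:2] for u,v in box]); print(W, W.mean(0),[np.linalg.norm(W[i]-W[i-1]) for i in range(4)])
def blob(im,mask,x0,x1,y0,y1):
    z=np.zeros(im.shape[:2],np.uint8); z[y0:y1,x0:x1]=mask[y0:y1,x0:x1]
    n,l,s,c=cv2.connectedComponentsWithStats(z); i=1+np.argmax(s[1:,4]); return c[i],s[i]
dark=(a.max(2)<60).astype(np.uint8)
c,s=blob(a,dark,272,300,195,220); print('handle',c,s,onz(m,*c,.102))
crop=cv2.resize(a[180:235,190:380],None,fx=4,fy=4,interpolation=cv2.INTER_CUBIC); 
crop2=cv2.resize(b[170:340,270:500],None,fx=3.3,fy=3.3,interpolation=cv2.INTER_CUBIC)
crop2=crop2[:340]
out=np.zeros((220+crop2.shape[0],760,3),np.uint8); out[:220]=crop[:, :760]; out[220:,:759]=crop2[:,:759]
cv2.imwrite('pics/c1.png',out)
E
```

```text
base hsv [ 78  18 170] bench [113   4 235] hous [ 90   2 234] handle [150   7  71] btn [110   3 219]
base ((282.7569580078125, 206.6497344970703), (170.04026794433594, 35.0838508605957), 0.8363754153251648) 341
[[ 0.5046683   0.32208389]
 [ 0.59047449  0.32215891]
 [ 0.58742668 -0.09354406]
 [ 0.50212657 -0.09270836]] [0.54617401 0.11449759] [np.float64(0.4148000386180111), np.float64(0.08580622904339999), np.float64(0.41571414084512504), np.float64(0.08530419967628919)]
handle [285.23255814 205.95348837] [281 202   8   9  43] [0.5471118  0.09948694 0.102     ]
```

View pics/c1.png

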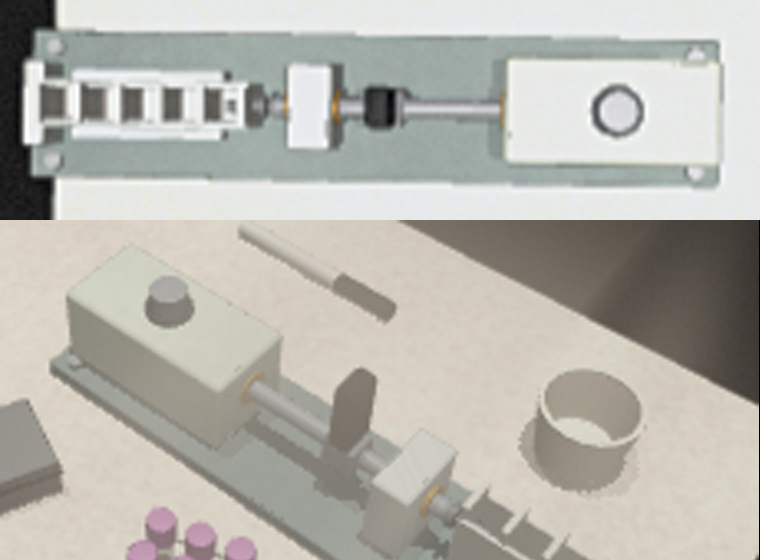

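The crop shows the handle top at about (284.7,207), the button at (344.2,207.5), the bearing block top centred on (267.6,206.7), and the housing top spanning u 316.5–369.8. Next I'll triangulate these.

```bash
python3 - <<'E'
from h import *
m=eyes.camera_model('top'); m2=eyes.camera_model('scene')
f=lambda x,y:(190+x/4,180+y/4)
g=lambda x,y:(270+x/3.3,170+(y-220)/3.3)
for n,p,z in [('btn',f(617,110),.086),('handle',f(379,108),.102),('block',f(310,107),.066),('hous+',f(506,112),.068),('hous-',f(719,112),.068),('hc1',f(508,59),.068),('hc2',f(506,162),.068)]: print(n,onz(m,*p,z).round(4))
for n,p,z in [('btn',g(168,288),.086),('handle top',g(362,375),.102)]: print('scene',n,onz(m2,*p,z).round(4))
def tri(p,q):
    (a,d),(b,e)=ray(m,*p),ray(m2,*q); s=np.linalg.lstsq(np.c_[d,-e],b-a,rcond=None)[0]; return (a+d*s[0]).round(4),(b+e*s[1]).round(4)
print(tri(f(617,110),g(168,288)),tri(f(379,108),g(362,375)))
a=cv2.imread('pics/top.png')
for (u,v,z,n) in [(288,144,.09,'rack'),(250,256,.045,'cup'),(358,152,.03,'box'),(312,266,.013,'mk'),(364,267,.013,'mk')]: print(n,onz(m,u,v,z).round(3))
E
```

```text
btn [ 0.5448 -0.0321  0.086 ]
handle [0.5448 0.1005 0.102 ]
block [0.5453 0.1438 0.066 ]
hous+ [0.5433 0.0307 0.068 ]
hous- [ 0.5442 -0.0915  0.068 ]
hc1 [0.5737 0.0298 0.068 ]
hc2 [0.5146 0.0304 0.068 ]
scene btn [ 0.5453 -0.0325  0.086 ]
scene handle top [0.5403 0.1024 0.102 ]
(array([ 0.5448, -0.0321,  0.0858]), array([ 0.5452, -0.0326,  0.0859])) (array([0.5448, 0.1003, 0.1046]), array([0.5426, 0.1037, 0.1049]))
rack [0.687 0.096 0.09 ]
cup [0.429 0.187 0.045]
box [ 0.678 -0.067  0.03 ]
mk [0.403 0.041 0.013]
mk [ 0.402 -0.085  0.013]
```

Two views agree on the origin at about (0.545, 0.102), with the setter's +x along world +y and the button at (0.545, -0.032). I'll hook the handle from its front side with closed fingers, closing axis along world x.

arm_command([
  [[1.65,-1.875,0,0,0,-3.15],[1.65,-1.875,0,0,0,-3.15],[1.65,-1.875,0,0,0,-3.15],[1.65,-1.875,0,0,0,-3.15],[1.65,-1.875,0,0,0,-3.15],[1.65,-1.875,0,0,0,-3.15],[1.65,-1.875,0,0,0,-3.15],[1.65,-1.875,0,0,0,-3.15],[1.65,-1.875,0,0,0,-3.15],[1.65,-1.875,0,0,0,-3.15],[1.65,-1.875,0,0,0,-3.15],[1.65,-1.875,0,0,0,-3.15]],
], gripper=-1, squeeze=10)

```text
t: 1.1
tool_pos: [0.3485, 0.3548, 0.2182]
orientation: [-1.388, -2.818, 0.001]
force: [-0.3, -0.3, -0.8]
opening: 0.0176
gripper_force: 0.0
```

arm_command([
  [[1.65,-1.875,0,0,0,-3.15],[1.65,-1.875,0,0,0,-3.15],[1.65,-1.875,0,0,0,-3.15],[1.65,-1.875,0,0,0,-3.15],[1.65,-1.875,0,0,0,-3.15],[1.65,-1.875,0,0,0,-3.15],[1.65,-1.875,0,0,0,-3.15],[1.65,-1.875,0,0,0,-3.15],[1.65,-1.875,0,0,0,-3.15],[1.65,-1.875,0,0,0,-3.15],[1.65,-1.875,0,0,0,-3.15],[0,0,0,0,0,0]],
])

```text
t: 2.1
tool_pos: [0.5314, 0.1464, 0.218]
orientation: [2.168, 2.272, -0.002]
force: [1.8, 0.5, -0.3]
opening: 0.0005
gripper_force: 0.0
```

arm_command([
  [[0.7,-0.8,-2,0,0,-1.34],[0.66,-0.74,-3,0,0,-1.34],[0,0,-3,0,0,0],[0,0,-2,0,0,0],[0,0,0,0,0,0],[0,0,0,0,0,0]],
])

```text
t: 2.6
tool_pos: [0.5416, 0.1344, 0.1174]
orientation: [-2.212, -2.228, 0.004]
force: [-1.1, 0.7, 0.7]
opening: 0.0001
gripper_force: 0.0
```

```bash
python3 - <<'E'
from h import *
s=monitor.read_state(); print(s['tool_pos'],s['orientation'],s['force'])
a,m=snap('wrist','w1.png'); b,m2=snap('scene','s2.png')
o=np.zeros((600,640,3),np.uint8); o[:400]=a; c=b[150:350,250:500]; o[400:,:250]=c
o[400:,260:635]=cv2.resize(b[180:280,320:507],(375,200),interpolation=cv2.INTER_CUBIC)
cv2.imwrite('pics/c2.png',o)
print(proj(m,[[.545,.102,.102],[.545,-.032,.086]]))
E
```

```text
[0.54159237 0.13444498 0.11737698] [-2.21154422 -2.22811372  0.00447822] [-1.12744005  0.65222091  0.73488969]
[[320.23059788 288.0447529 ]
 [318.3228424  422.36414465]]
```

View pics/c2.png

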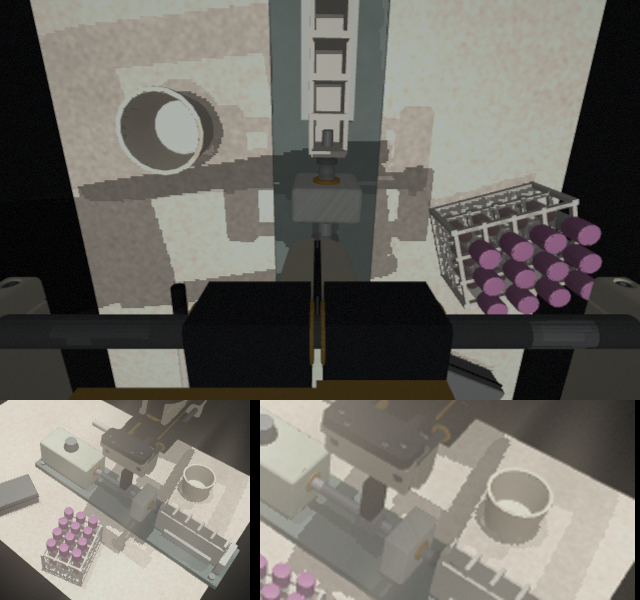

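The wrist view shows the fingertips (317,240) just short of the bearing block top (327,195), with the setter axis at u≈327. That is about 3 mm to the tool's +x side, which agrees with the measurement. I'll shift by that much, descend, and approach the handle.

arm_command([
  [[0.3,-0.2,-1.5,0,0,0],[0,0,-1.5,0,0,0],[0,0,-1.1,0,0,0],[0,0,0,0,0,0],[0,-0.3,0,0,0,0],[0,-0.3,0,0,0,0],[0,0,0,0,0,0],[0,0,0,0,0,0]],
])

```text
t: 3.37
tool_pos: [0.5469, 0.1261, 0.0788]
orientation: [2.214, 2.228, 0.002]
force: [-0.2, 0.8, -0.2]
opening: 0.0003
gripper_force: 0.0
```

arm_command([
  [[0,-0.2,0,0,0,0],[0,-0.2,0,0,0,0],[0,-0.2,0,0,0,0],[0,-0.2,0,0,0,0],[0,0,0,0,0,0],[0,0,0,0,0,0],[0,0,0,0,0,0]],
])

```text
t: 3.95
tool_pos: [0.5461, 0.1183, 0.0776]
orientation: [-2.214, -2.229, 0.0]
force: [0.4, 0.4, -0.8]
opening: 0.0005
gripper_force: 0.0
```

arm_command([
  [[0,-0.2,0,0,0,0],[0,-0.2,0,0,0,0],[0,-0.2,0,0,0,0],[0,-0.2,0,0,0,0],[0,-0.2,0,0,0,0],[0,0,0,0,0,0],[0,0,0,0,0,0],[0,0,0,0,0,0]],
])

```text
t: 4.62
tool_pos: [0.546, 0.1083, 0.0776]
orientation: [-2.214, -2.229, 0.0]
force: [0.1, 1.4, 0.8]
opening: 0.0005
gripper_force: 1.0
```

arm_command([
  [[0,-0.2,0,0,0,0],[0,-0.2,0,0,0,0],[0,-0.2,0,0,0,0],[0,0,0,0,0,0],[0,0,0,0,0,0],[0,0,0,0,0,0]],
])

```text
t: 5.12
tool_pos: [0.546, 0.1023, 0.0776]
orientation: [-2.214, -2.229, 0.0]
force: [-1.4, 2.4, 0.3]
opening: 0.0005
gripper_force: 1.7
```

arm_command([
  [[0,-0.2,0,0,0,0],[0,-0.2,0,0,0,0],[0,0,0,0,0,0],[0,0,0,0,0,0]],
])

```text
t: 5.45
tool_pos: [0.546, 0.0982, 0.0776]
orientation: [-2.214, -2.229, 0.0]
force: [-2.7, 4.7, 0.5]
opening: 0.0003
gripper_force: 2.1
```

```bash
python3 - <<'E'
from h import *
b,m2=snap('scene','s3.png')
cv2.imwrite('pics/c3.png',cv2.resize(b[160:280,290:450],(800,600),interpolation=cv2.INTER_CUBIC))
print([np.array(monitor.read_state()['force']).round(2)])
E
```

```text
[array([-2.83,  4.7 ,  1.65])]
```

View pics/c3.png

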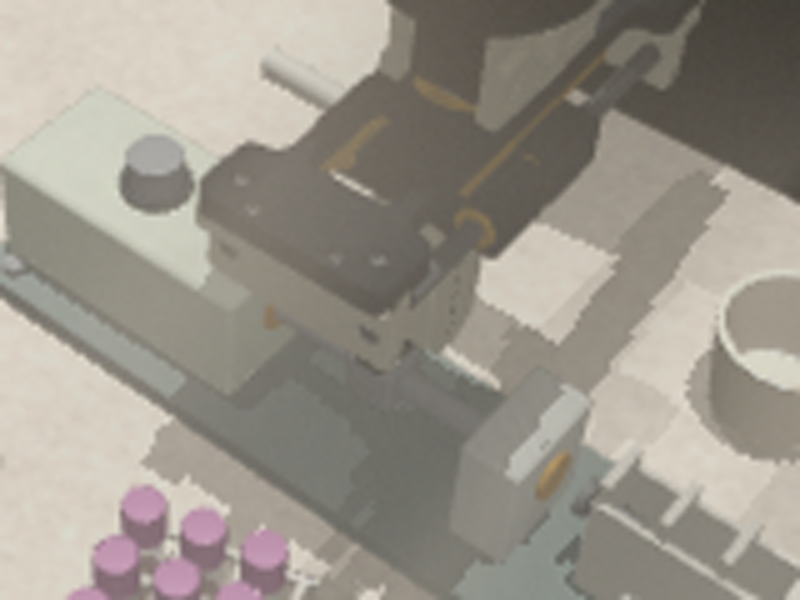

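The gripper has pulled the handle back from the bearing block (at about 520,450 in the crop), hidden under the gripper body, and nothing else is touched. I'll continue in small steps.

arm_command([
  [[0,-0.1,0,0,0,0],[0,-0.1,0,0,0,0],[0,0,0,0,0,0],[0,0,0,0,0,0]],
])

```text
t: 5.83
tool_pos: [0.546, 0.0966, 0.0776]
orientation: [-2.214, -2.229, -0.0]
force: [-3.4, 5.9, 1.6]
opening: 0.0002
gripper_force: 2.7
```

arm_command([
  [[0,-0.1,0,0,0,0],[0,-0.1,0,0,0,0],[0,0,0,0,0,0],[0,0,0,0,0,0]],
])

```text
t: 6.17
tool_pos: [0.546, 0.0948, 0.0776]
orientation: [-2.213, -2.229, -0.001]
force: [-3.4, 5.1, 0.4]
opening: 0.0007
gripper_force: 3.0
```

arm_command([
  [[0,-0.1,0,0,0,0],[0,-0.1,0,0,0,0],[0,0,0,0,0,0],[0,0,0,0,0,0]],
])

```text
t: 6.5
tool_pos: [0.546, 0.0929, 0.0776]
orientation: [-2.213, -2.228, -0.001]
force: [-3.2, 6.6, 2.2]
opening: 0.0002
gripper_force: 3.3
```

arm_command([
  [[0,-0.1,0,0,0,0],[0,-0.1,0,0,0,0],[0,0,0,0,0,0],[0,0,0,0,0,0]],
])

```text
t: 6.83
tool_pos: [0.5459, 0.091, 0.0776]
orientation: [-2.213, -2.228, -0.001]
force: [-2.6, 7.6, 1.3]
opening: 0.0008
gripper_force: 3.6
```

arm_command([
  [[0,-0.1,0,0,0,0],[0,-0.1,0,0,0,0],[0,0,0,0,0,0],[0,0,0,0,0,0]],
])

```text
t: 7.17
tool_pos: [0.5459, 0.0891, 0.0776]
orientation: [-2.213, -2.228, -0.001]
force: [-2.8, 8.7, 0.6]
opening: 0.0006
gripper_force: 3.9
```

arm_command([
  [[0,-0.1,0,0,0,0],[0,-0.1,0,0,0,0],[0,0,0,0,0,0],[0,0,0,0,0,0]],
])

```text
t: 7.5
tool_pos: [0.5459, 0.0873, 0.0776]
orientation: [-2.213, -2.228, -0.001]
force: [-3.2, 7.6, 1.7]
opening: 0.0003
gripper_force: 4.2
```

arm_command([
  [[0,-0.1,0,0,0,0],[0,-0.1,0,0,0,0],[0,0,0,0,0,0],[0,0,0,0,0,0]],
])

```text
t: 7.83
tool_pos: [0.5459, 0.0854, 0.0776]
orientation: [-2.213, -2.228, -0.001]
force: [-2.6, 9.2, 1.7]
opening: 0.0006
gripper_force: 4.4
```

arm_command([
  [[0,-0.1,0,0,0,0],[0,-0.1,0,0,0,0],[0,0,0,0,0,0],[0,0,0,0,0,0]],
])

```text
t: 8.17
tool_pos: [0.5459, 0.0835, 0.0776]
orientation: [-2.213, -2.228, -0.001]
force: [-2.6, 9.1, 2.0]
opening: 0.0003
gripper_force: 4.6
```

arm_command([
  [[0,-0.1,0,0,0,0],[0,-0.1,0,0,0,0],[0,0,0,0,0,0],[0,0,0,0,0,0]],
])

```text
t: 8.5
tool_pos: [0.5459, 0.0813, 0.0776]
orientation: [-2.213, -2.228, -0.001]
force: [-4.3, 8.4, 1.6]
opening: 0.0006
gripper_force: 4.2
```

Pad force fell and the step came out longer, so the sear may have caught. I'll back off 3 mm to test it.

arm_command([
  [[0,0.15,0,0,0,0],[0,0.15,0,0,0,0],[0,0,0,0,0,0],[0,0,0,0,0,0],[0,0,0,0,0,0]],
])

```text
t: 8.92
tool_pos: [0.5459, 0.0844, 0.0776]
orientation: [-2.213, -2.228, -0.001]
force: [-3.7, 8.2, 2.0]
opening: 0.0006
gripper_force: 4.3
```

Not caught, so I'll go on.

arm_command([
  [[0,-0.15,0,0,0,0],[0,-0.15,0,0,0,0],[0,-0.1,0,0,0,0],[0,0,0,0,0,0],[0,0,0,0,0,0]],
])

```text
t: 9.33
tool_pos: [0.5459, 0.0802, 0.0776]
orientation: [-2.213, -2.228, -0.001]
force: [-2.6, 7.8, 1.8]
opening: 0.0008
gripper_force: 4.0
```

arm_command([
  [[0,-0.1,0,0,0,0],[0,0,0,0,0,0],[0,0,0,0,0,0],[0,0,0,0,0,0]],
])

```text
t: 9.67
tool_pos: [0.5459, 0.0792, 0.0776]
orientation: [-2.213, -2.228, -0.001]
force: [-4.7, 8.3, 0.8]
opening: 0.0005
gripper_force: 3.9
```

arm_command([
  [[0,-0.1,0,0,0,0],[0,0,0,0,0,0],[0,0,0,0,0,0],[0,0,0,0,0,0]],
])

```text
t: 10.0
tool_pos: [0.5459, 0.0781, 0.0776]
orientation: [-2.213, -2.228, -0.001]
force: [-3.0, 7.4, 1.9]
opening: 0.0004
gripper_force: 3.9
```

arm_command([
  [[0,-0.1,0,0,0,0],[0,0,0,0,0,0],[0,0,0,0,0,0],[0,0,0,0,0,0]],
])

```text
t: 10.33
tool_pos: [0.5459, 0.0772, 0.0776]
orientation: [-2.213, -2.228, -0.001]
force: [-3.5, 8.1, 1.6]
opening: 0.0005
gripper_force: 4.1
```

Force is rising again, so the bump may be passed. I'll test again.

arm_command([
  [[0,0.15,0,0,0,0],[0,0.15,0,0,0,0],[0,0,0,0,0,0],[0,0,0,0,0,0],[0,0,0,0,0,0]],
])

```text
t: 10.75
tool_pos: [0.5464, 0.0789, 0.0777]
orientation: [2.214, 2.228, -0.0]
force: [-0.4, 0.7, -0.2]
opening: 0.0001
gripper_force: 0.0
```

The striker stays cocked with no load. I'll clear the handle and go above the button.

arm_command([
  [[0,0.5,0,0,0,0],[0,0.8,0,0,0,0],[0,0,1,0,0,0],[0,0,2.5,0,0,0],[0,0,2.5,0,0,0],[0,0,2,0,0,0],[0,0,0,0,0,0],[-0.1,-2,0,0,0,0],[0,-3,0,0,0,0],[0,-3,0,0,0,0],[0,-3,0,0,0,0],[0,-1.5,0,0,0,0]],
])

```text
t: 11.75
tool_pos: [0.5449, -0.0353, 0.1578]
orientation: [2.214, 2.227, -0.001]
force: [0.5, -0.0, 0.1]
opening: 0.0006
gripper_force: 0.0
```

```bash
python3 - <<'E'
from h import *
a,m=snap('wrist','w4.png'); b,m2=snap('scene','s4.png'); s=monitor.read_state(); print(s['tool_pos'],s['force'])
o=np.zeros((600,640,3),np.uint8); o[:400]=a
o[400:,:]=cv2.resize(b[170:270,270:590],(640,200),interpolation=cv2.INTER_CUBIC)
cv2.imwrite('pics/c4.png',o)
E
```

```text
[ 0.54501167 -0.03488839  0.15769043] [-0.56903496 -0.18905622 -0.35340093]
```

View pics/c4.png

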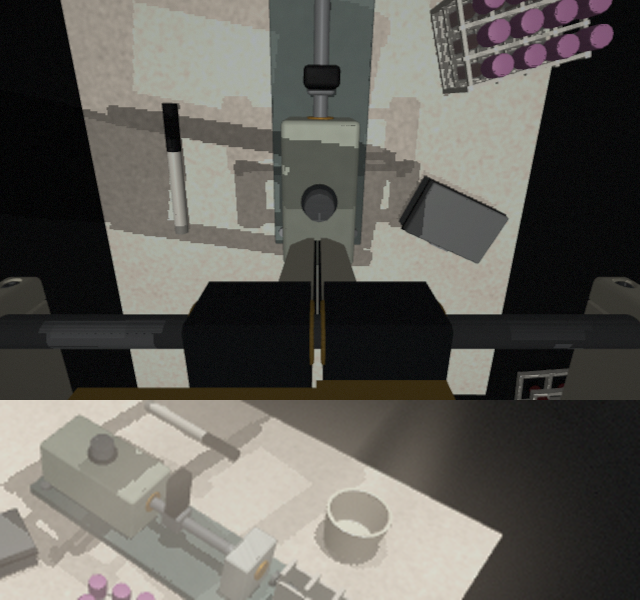

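The striker stays cocked, with the handle at (322,77) in the wrist view close to the housing. The button shows at (319,202). I'll check its position by ray while holding this pose, then descend.

```bash
python3 - <<'E'
from h import *
m=eyes.camera_model('wrist'); print(onz(m,319,202,.086),onz(m,322,77,.102))
E
```

```text
[ 0.54771679 -0.02743526  0.086     ] [0.54899056 0.06170219 0.102     ]
```

arm_command([
  [[0,0.3,-2,0,0,0],[0,0,-2,0,0,0],[0,0,-1.3,0,0,0],[0,0,-0.6,0,0,0],[0,0,0,0,0,0],[0,0,0,0,0,0]],
])

```text
t: 12.35
tool_pos: [0.5452, -0.0292, 0.0988]
orientation: [-2.213, -2.229, 0.0]
force: [0.2, 0.3, 0.8]
opening: 0.0006
gripper_force: 0.0
```

arm_command([
  [[0,-0.1,-0.5,0,0,0],[0,0,-0.5,0,0,0],[0,0,-0.2,0,0,0],[0,0,-0.2,0,0,0],[0,0,-0.1,0,0,0],[0,0,0,0,0,0],[0,0,0,0,0,0],[0,0,0,0,0,0]],
])

```text
t: 13.02
tool_pos: [0.5453, -0.0308, 0.0838]
orientation: [2.214, 2.229, 0.0]
force: [-0.4, -0.2, 1.6]
opening: 0.0003
gripper_force: 1.3
```

arm_command([
  [[0,0,-0.1,0,0,0],[0,0,0,0,0,0],[0,0,0,0,0,0]],
])

```text
t: 13.27
tool_pos: [0.5452, -0.0308, 0.0826]
orientation: [2.214, 2.229, 0.0]
force: [0.5, -0.1, 1.2]
opening: 0.0004
gripper_force: 0.6
```

arm_command([
  [[0,0,-0.1,0,0,0],[0,0,0,0,0,0],[0,0,0,0,0,0]],
])

```text
t: 13.52
tool_pos: [0.5452, -0.0307, 0.0816]
orientation: [-2.214, -2.229, 0.0]
force: [-0.4, -0.5, 2.2]
opening: 0.0004
gripper_force: 1.5
```

arm_command([
  [[0,0,-0.1,0,0,0],[0,0,0,0,0,0],[0,0,0,0,0,0]],
])

```text
t: 13.77
tool_pos: [0.5452, -0.0307, 0.0807]
orientation: [2.214, 2.229, 0.0]
force: [-0.4, -0.1, 3.3]
opening: 0.0005
gripper_force: 1.7
```

```bash
python3 - <<'E'
from h import *
a,m=snap('wrist','w5.png')
cv2.imwrite('pics/c5.png',a[0:300,150:500])
E
```

```text
(no output)
```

View pics/c5.png

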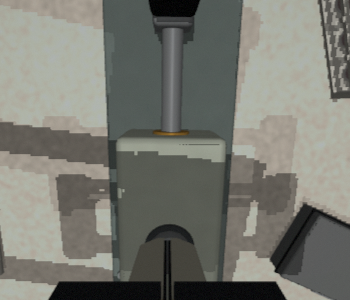

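The rod visible between the housing (row 133) and the handle collar (row 22) is about 65 mm, so it has fired. I'll lift off and check.

arm_command([
  [[0,0,0.2,0,0,0],[0,0,0.4,0,0,0],[0,0,0.6,0,0,0],[0,0,1.5,0,0,0],[0,0,2.5,0,0,0],[0,0,3,0,0,0],[0,0,3,0,0,0],[0,0,2,0,0,0],[-2,-3,0,0,0,0],[-2,-3,0,0,0,0],[0,0,0,0,0,0],[0,0,0,0,0,0]],
])

```text
t: 14.82
tool_pos: [0.5044, -0.0918, 0.2131]
orientation: [2.217, 2.226, 0.0]
force: [0.2, 0.6, 0.5]
opening: 0.0008
gripper_force: 0.0
```

```bash
python3 - <<'E'
from h import *
a,m=snap('scene','s6.png'); b0=cv2.imread('pics/scene.png')
t,_=snap('top','t6.png'); t0=cv2.imread('pics/top.png')
R=lambda i:cv2.resize(i,(400,300),interpolation=cv2.INTER_CUBIC)
o=np.vstack([np.hstack([R(b0[200:290,360:480]),R(a[200:290,360:480])]),np.hstack([R(t0[175:235,230:310]),R(t[175:235,230:310])])])
cv2.imwrite('pics/c6.png',o); print(monitor.read_state()['tool_pos'],monitor.read_state()['force'])
E
```

```text
[ 0.50518216 -0.09044399  0.21275678] [ 0.62290274 -0.52692713  0.65736044]
```

View pics/c6.png

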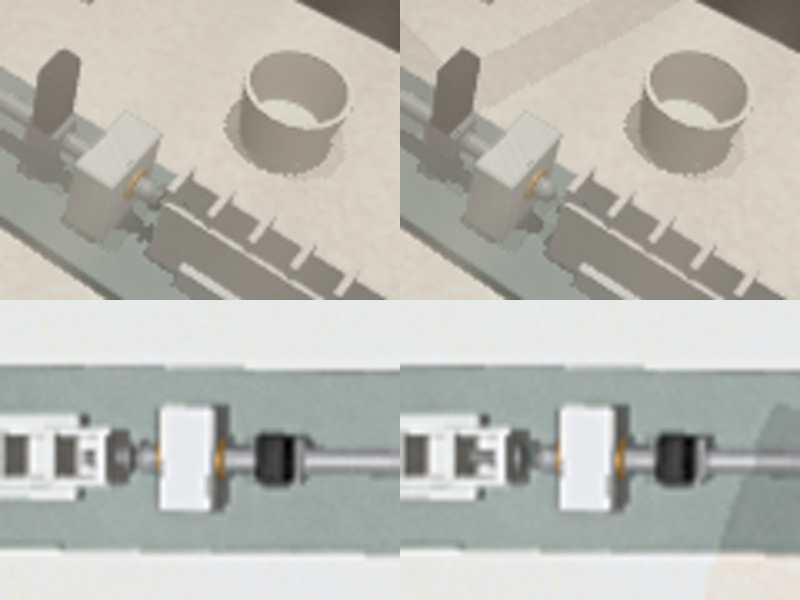

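Comparing before and after: the stud head (left of 120,455 before, about 515,455 after) now sits against the carrier with a gap to the nose. Its peg shows further in, the striker is back at 0, and the cup has not moved. I'll hand the job in.

```bash
python3 -c "
from plant import ticket
print(ticket.close_job())"
```

```text
the job is handed in; nothing more can be done
None
```

The striker was drawn until the sear caught, stayed cocked on release, and was fired with a light press (about 3 N); the pictures then showed the stud home and the striker back at 0, and the job is handed in with the robot clear.

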